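# Dry-stack the blanks for a small turned box and its lid

## Robot

A 7-joint arm with a two-finger parallel gripper is mounted at the origin on the work surface. World frame = base frame: x ahead of the robot, y to its left, z up, the work surface at z = 0. Lengths are in m, angles in rad, forces in N, time in s.
With the tool pointing down it reaches from about 0.4 to 0.925 m from the base axis. Payload 4.1 kg.
Tool frame: the origin (TCP) lies on the centre line of the jaws, within the pads' length; the fingertips stand 19 mm ahead of it and the grasp point (between the pads) is the TCP; y points along the fingers, z is the direction in which the jaws open and shut, and the axes are right-handed (so a half turn about y gives the same grasp; the last joint's range is limited). The gripper opens to 85 mm and grips with 20 to 120 N. Pads are 22 mm wide; open, the fingers measure 114 mm over their backs; the gripper's body (76 mm by 85 mm) begins 54 mm behind the grasp point. The pads swing forward as they close: fully open they stand 13 mm farther back than shut.
Start: joints at [1.133, 0.398, 0.045, 1.537, -0.019, 1.207, -0.051], TCP at [0.216, -0.613, 0.25] pointing down, gripper open.
Joint ranges: [-2.82, 2.82], [-0.49, 2.23], [-1.37, 1.46], [0, 2.46], [-1.36, 4.5], [0.23, 2], [-2.94, 2.94]. Speed limits (rad/s): [2.57, 2.57, 3.14, 3.14, 3.14, 3.14, 3.14].

## Interface

Orientations are given as a rotation vector (axis times angle).
In Python, from plant import arm gives the robot as it stands. The module is installed in compiled form; this text tells all that it offers.
- The arm moves only by the shell command python3 -m inch 'ROWS' [FORCE]. ROWS is JSON, a list that holds one entry, the list of rows, each a list of 7 numbers: the shift along the tool's x, y, z in mm, then the turn, a rotation vector about the tool's x, y, z in degrees, then the gripper's target within -1 to 1 (shut at 1, half-way at 0, fully open at -1). A call has 1 to 20 rows; each row shifts and turns the commanded pose from where the row before left it, along the tool's axes as they then stand; what a row does not reach is not made up. A row lasts 1/10 s, in which the tool goes at most 50 mm and 8.59 degrees, less where a joint would pass 70% of its speed; a pose out of reach is approached as far as the arm can. A call with a gripper value outside its range is refused whole. The fingers move at their own pace and stop on an object; FORCE is the grip in N (left out, the last holds). Time passes only in rows, so rows that do not move let the fingers close. It gives the time, the measured TCP pose, the force and the opening at its end, in the units of the state.
- arm.get_state(): the state, without advancing time (a new reading comes with each control period).
- arm.grab_frame(name): name is "scene" or "top"; returns (picture, depth): 384x512x3 uint8, blue, green, red; 384x512 float32, m along the optical axis (not along the pixel's ray), 0 where there is no reading.
- arm.camera_info(name): a dict with "vfov" (degrees; the focal length in pixels is half the picture's height over the tangent of half this angle, whatever the lens; pixels are square), "cx", "cy" (the principal point, pixels), "pose" (4x4, takes a point from camera to world coordinates). Camera axes: x right, y down, z forward; pixel columns grow to the right and rows downward; lengths in m; the calibration is good to about 2 mm. A picture is of the moment at which its call begins. camera_info takes no time and is no camera call.
- arm.sign_off(): hands the job in, once; it reports no verdict.
Trained networks look in the newest picture that a camera, given by its name, has taken for a name from the list of things; names that differ only in an ending like _2 or _b are one class to them, and where a whole thing is asked for, a point or a joint stands for the part that bears it (a point fixed in the world has none). Each returns a list of dicts, best first, with "score" (0 to 1); they miss things now and then, are a little off and sometimes report something else, mostly with a low value. They report only what shows in the picture. A call takes as long as a camera call.
- arm.spot_in(name, camera): "xyz" ([x, y, z] in m, in world coordinates, good to about 4 mm: the middle of the surface that is visible of it).
The state is a dict: "time": time; "joint_positions": joint angles; "joint_velocities": joint speeds; "tau": joint torques, N m; "position": TCP position; "orientation": TCP orientation; "force": force on the tool from outside, world axes, zero at the start; "wrist_torque": the same for the moment, N m; "grip_width": finger opening in m.
Only numpy, scipy, OpenCV 4.12 (cv2) and the standard library are available. Lean on these libraries where they do the work, as an engineer would, in place of code of your own. Each camera call takes 0.05 s, during which the arm holds its last target.

## Task

Dry-stack the wooden blanks for a small lidded box on the two lathe faceplates. On the large faceplate build the body: first the solid eight-sided foot, on it the wide eight-sided ring, and on top the narrow eight-sided ring; on the small faceplate build the lid: the plain round disc, with the knob standing upright on it as it stands on the bench. Every piece lies flat and centred over its faceplate (the flats need not line up), and the glue bottle, wax tin and brush stay where they are.

Things in the scene. Friction and masses are not known exactly. Their poses are not given: they have to be found in the camera images.
- foot_mid (a point): Foot: solid octagonal wooden slab without a hole, 64 mm across flats (69 mm over corners), 18 mm thick, about 45 g, lying flat on the bench. Point at its centre, 9 mm above its underside. z up, x and y square to flats (there is a flat every 45 degrees of yaw).
- wide_ring_mid (a point): Wide ring: octagonal segmented wooden ring of pale and darker segments, 64 mm across flats outside, 36 mm across flats inside (wall 14 mm), 26 mm tall, about 42 g, lying flat on the bench. Point at its centre, 13 mm above its underside. z up, x and y square to flats (a flat every 45 degrees).
- narrow_ring_mid (a point): Narrow ring: octagonal segmented wooden ring of pale and darker segments, 48 mm across flats outside, 26 mm across flats inside (wall 11 mm), 16 mm tall, about 20 g, lying flat on the bench. Point at its centre, 8 mm above its underside. z up, x and y square to flats (a flat every 45 degrees).
- disc_mid (a point): Round disc: solid plain round wooden disc, 46 mm diameter, 16 mm thick, about 22 g, lying flat on the bench. Point at its centre, 8 mm above its underside. z up.
- knob_mid (a point): Knob: small turned wooden knob, 36 mm tall, standing upright on its 26 mm stem; the stem is straight for 12 mm, then widens to a head of 32 mm diameter between 18 mm and 31 mm above its underside, bevelled above. About 20 g. Point on its axis, 18 mm above its underside. z up.
- big_plate_top (a point): Large lathe faceplate, lying hub down and fixed to the bench: steel disc 96 mm diameter with a flat plywood block of 88 mm diameter on it. Point at the centre of the block's top, 36 mm above the bench. z up.
- small_plate_top (a point): Small lathe faceplate, the same but with a steel disc of 68 mm diameter and a plywood block of 60 mm diameter. Fixed. Point at the centre of the block's top, 36 mm above the bench. z up.
- glue_bottle: Bystander: white upright glue bottle with an orange cap, 56 mm diameter, 120 mm tall, loose. Origin at the centre of its underside.
- wax_tin: Bystander: low round metal tin, 60 mm diameter, 35 mm tall, loose. Origin at the centre of its underside.
- brush: Bystander: small bench brush, 150 mm long, lying loose at the far side of the bench, handle pointing away from the robot; its long axis is its own x, handle towards its -x. Origin on its underside.

How it is judged:
At the end, for the whole second after the job is handed in: Large faceplate, from below: foot, wide ring, narrow ring; small faceplate: disc, then upright knob (tilt under 0.15 rad). Each piece's centre is within 10 mm horizontally of its faceplate's centre and within 4 mm of its height in the complete stack; all at rest and released (horizontal distance between each of foot_mid, wide_ring_mid, narrow_ring_mid and big_plate_top below 0.01 m and z of foot_mid in the frame of big_plate_top between 0.005 and 0.013 m and linear speed of each of foot, wide_ring, narrow_ring, disc, knob below 0.02 m/s and z of wide_ring_mid in the frame of big_plate_top between 0.027 and 0.035 m and z of narrow_ring_mid in the frame of big_plate_top between 0.048 and 0.056 m and horizontal distance between each of disc_mid, knob_mid and small_plate_top below 0.01 m and z of disc_mid in the frame of small_plate_top between 0.004 and 0.012 m and z of knob_mid in the frame of small_plate_top between 0.03 and 0.038 m and angle between knob_mid's own z axis and vertical below 0.15 rad); the robot touches nothing.
It fails at once if the glue bottle is moved by more than 30 mm (distance of glue_bottle from where it was at the start of the episode above 0.03 m).
It fails at once if the wax tin is moved by more than 30 mm (distance of wax_tin from where it was at the start of the episode above 0.03 m).
It fails at once if the brush is moved by more than 30 mm (distance of brush from where it was at the start of the episode above 0.03 m).
It also fails if it takes over 136 s, if anything falls off the work surface, if the arm or the gripper's body presses on something with over 40 N, if the wrist force passes 120 N, or if a joint passes its speed limit or range.

## Working session

There is one attempt and no reset: what is moved stays moved. The work goes in short steps, Python scripts to look and compute and a shell command to move; the robot and the scene stay as the last step left them, time stands still between calls to the robot, and variables do not carry over. Pictures are saved under pics/ and viewed, and the job is handed in when it is done.

```bash
mkdir -p pics; ls
python3 - <<'E'
from plant import arm
import cv2,numpy as np
s=arm.get_state(); print({k:np.round(v,3).tolist() for k,v in s.items()})
for n in("scene","top"):
    p,d=arm.grab_frame(n); cv2.imwrite(f"pics/{n}0.png",p); np.save(f"pics/{n}0.npy",d)
    i=arm.camera_info(n); print(n,i)
    for t in["foot_mid","wide_ring_mid","narrow_ring_mid","disc_mid","knob_mid","big_plate_top","small_plate_top","glue_bottle","wax_tin","brush"]:
        try:
            print(t,[(np.round(r["xyz"],3).tolist(),round(r["score"],2)) for r in arm.spot_in(t,n)][:3])
        except Exception as e: print(t,e)
E
```

```text
pics
{'time': 0.0, 'joint_positions': [1.133, 0.399, 0.045, 1.538, -0.019, 1.207, -0.051], 'joint_velocities': [0.002, 0.001, -0.003, -0.001, 0.001, -0.0, 0.001], 'tau': [0.0, -47.512, 1.365, -25.422, 0.011, 0.009, -0.0], 'position': [0.216, -0.612, 0.249], 'orientation': [-0.349, 2.04, -2.036], 'force': [0.442, 0.54, 0.086], 'wrist_torque': [-0.011, -0.024, -0.013], 'grip_width': 0.085}
scene {'vfov': 56.80024320822066, 'cx': 256.1680811910971, 'cy': 190.8417503489979, 'pose': array([[ 0.44366707,  0.4890364 , -0.75100129,  1.4854413 ],
       [ 0.89612384, -0.2523938 ,  0.36504715, -0.45827212],
       [-0.01102673, -0.83494956, -0.550216  ,  0.72773837],
       [ 0.        ,  0.        ,  0.        ,  1.        ]])}
foot_mid [([0.516, -0.405, 0.02], 0.71), ([0.657, -0.169, 0.028], 0.42)]
wide_ring_mid [([0.485, -0.004, 0.023], 0.68)]
narrow_ring_mid [([0.393, 0.23, 0.014], 0.48)]
disc_mid [([0.382, -0.264, 0.02], 0.53)]
knob_mid [([0.658, -0.169, 0.032], 0.52)]
big_plate_top [([0.536, 0.381, 0.034], 0.58)]
small_plate_top [([0.644, 0.125, 0.038], 0.53)]
glue_bottle [([0.483, -0.00
[... 290 characters left out ...]
99987922,  0.00980887, -0.01205524, -0.00725081],
       [ 0.01078936, -0.12020433, -0.99269054,  1.0630276 ],
       [ 0.        ,  0.        ,  0.        ,  1.        ]])}
foot_mid [([0.508, -0.401, 0.017], 0.8)]
wide_ring_mid [([0.473, -0.003, 0.03], 0.91), ([0.645, -0.163, 0.034], 0.45)]
narrow_ring_mid [([0.38, 0.227, 0.013], 0.56)]
disc_mid [([0.521, 0.388, 0.036], 0.73)]
knob_mid [([0.644, -0.163, 0.036], 0.42)]
big_plate_top [([0.524, 0.388, 0.037], 0.88)]
small_plate_top [([0.52, 0.386, 0.033], 0.24), ([0.358, -0.384, 0.086], 0.17)]
glue_bottle [([0.359, -0.385, 0.085], 0.81)]
wax_tin [([0.51, 0.126, 0.036], 0.83)]
brush [([0.629, 0.126, 0.041], 0.73), ([0.749, 0.006, 0.018], 0.64)]
```

View pics/top0.png

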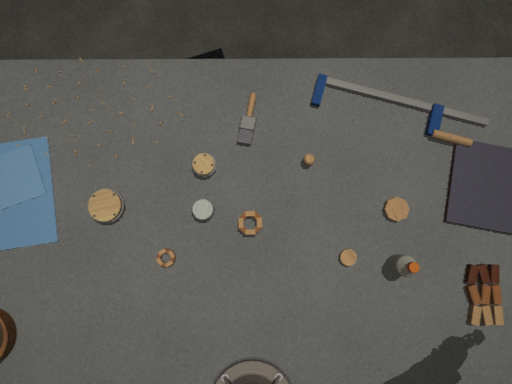

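View pics/scene0.png

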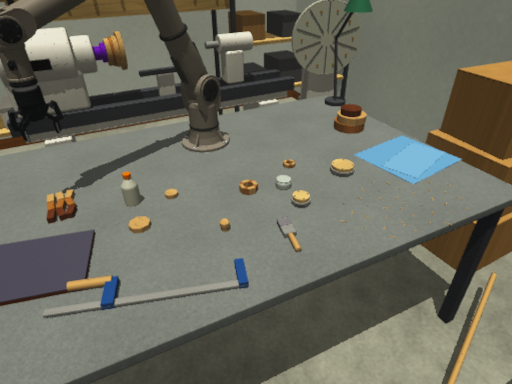

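The top view shows the foot (397,209), wide ring (250,223), narrow ring (166,258), disc (348,258), knob (309,160), large plate (105,206), small plate (204,165), tin (203,210), bottle (407,266) and brush (248,118). The two cameras disagree by about 1 cm, so I'll measure from depth and silhouettes.

```bash
cat > h.py <<'E'
from plant import arm
import cv2,numpy as np
def cloud(n,d):
    i=arm.camera_info(n); H,W=d.shape
    f=H/2/np.tan(np.radians(i["vfov"]/2))
    u,v=np.meshgrid(np.arange(W),np.arange(H))
    P=np.stack([(u-i["cx"])/f*d,(v-i["cy"])/f*d,d],-1)
    T=i["pose"]; return P@T[:3,:3].T+T[:3,3]
E
python3 - <<'E'
from h import *
pts={"foot":(.51,-.402,18),"wide":(.475,-.003,26),"narrow":(.382,.228,16),"disc":(.37,-.265,16),"knob":(.648,-.165,36),"big":(.525,.387,36),"small":(.632,.125,36),"tin":(.512,.127,35),"bottle":(.355,-.385,120)}
for n in("top","scene"):
    d=np.load(f"pics/{n}0.npy");C=cloud(n,d)
    print(n,"table z",[round(float(np.median(C[...,2][(abs(C[...,0]-x)<.02)&(abs(C[...,1]-y)<.02)])),4) for x,y in((.6,-.3),(.42,.1),(.6,.25),(.4,-.15))])
    for k,(x,y,h) in pts.items():
        m=(np.hypot(C[...,0]-x,C[...,1]-y)<.06)&(d>0)
        z=C[...,2]
        zt=np.median(z[m&(z>.6*h/1000)])
        t=m&(abs(z-zt)<.005)
        q=C[t]; (cx,cy),r=cv2.minEnclosingCircle(q[:,:2].astype(np.float32))
        print(k,"ztop",round(float(zt),4),"mean",q[:,:2].mean(0).round(4),"circ",round(cx,4),round(cy,4),round(r,4),"n",len(q))
E
python3 - <<'E'
import cv2
p=cv2.imread('pics/top0.png')
cv2.imwrite('pics/crop1.png',cv2.resize(p[130:290,80:430],None,fx=2.28,fy=2.28,interpolation=cv2.INTER_CUBIC))
p=cv2.imread('pics/scene0.png')
cv2.imwrite('pics/crop2.png',cv2.resize(p[140:260,110:370],None,fx=3,fy=3,interpolation=cv2.INTER_CUBIC))
E
```

```text
top table z [0.0002, 0.0005, 0.0001, 0.0006]
foot ztop 0.0179 mean [ 0.5046 -0.4051] circ 0.5054 -0.4051 0.0343 n 448
wide ztop 0.0261 mean [ 4.705e-01 -4.000e-04] circ 0.4707 -0.0002 0.0337 n 317
narrow ztop 0.0162 mean [0.3793 0.2289] circ 0.3792 0.2291 0.0254 n 201
disc ztop 0.0162 mean [ 0.3745 -0.2658] circ 0.3747 -0.266 0.0232 n 225
knob ztop 0.0351 mean [ 0.6431 -0.1645] circ 0.6441 -0.1654 0.0158 n 92
big ztop 0.036 mean [0.5216 0.3906] circ 0.5216 0.3904 0.0447 n 837
small ztop 0.0359 mean [0.6319 0.1256] circ 0.6319 0.1258 0.0301 n 374
tin ztop 0.0351 mean [0.5081 0.1273] circ 0.5086 0.1274 0.0276 n 320
bottle ztop 0.09 mean [ 0.3554 -0.3918] circ 0.3544 -0.3982 0.0218 n 96
scene table z [0.0003, 0.0019, 0.0007, 0.0019]
foot ztop 0.0192 mean [ 0.5107 -0.4035] circ 0.5078 -0.4032 0.0358 n 237
wide ztop 0.0265 mean [4.765e-01 2.000e-04] circ 0.4738 0.0002 0.0356 n 134
narrow ztop 0.0167 mean [0.3838 0.2295] circ 0.3808 0.2303 0.0278 n 66
disc ztop 0.0174 mean [ 0.3814 -0.2654] circ 0.3787 -0.2659 0.0247 n 85
knob ztop 0.0347 mean [ 0.6512 -0.1646] circ 0.6485 -0.1625 0.0164 n 55
big ztop 0.0371 mean [0.5275 0.3897] circ 0.527 0.3937 0.048 n 207
small ztop 0.0369 mean [0.6378 0.1262] circ 0.6362 0.1301 0.0333 n 154
tin ztop 0.0359 mean [0.514  0.1276] circ 0.5112 0.1293 0.028 n 100
bottle ztop 0.0903 mean [ 0.3688 -0.3991] circ 0.3618 -0.3986 0.0217 n 51
```

View pics/crop1.png

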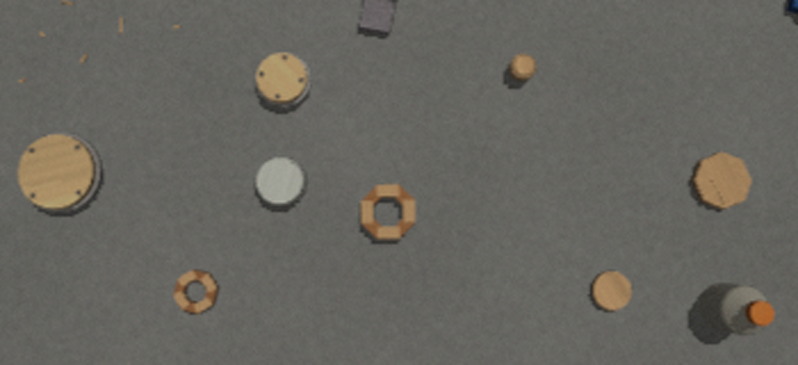

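View pics/crop2.png

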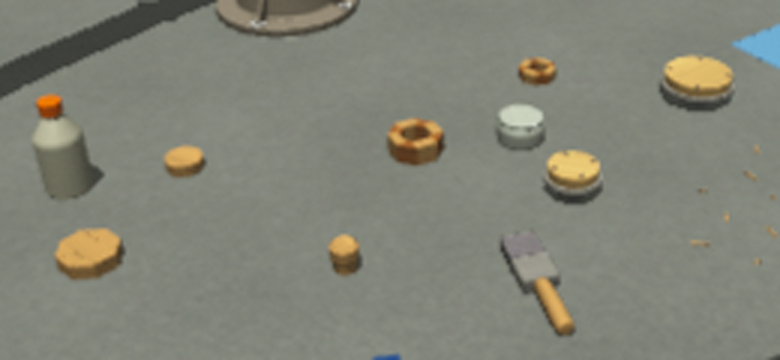

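```bash
cat >> h.py <<'E'
from scipy.spatial.transform import Rotation as R
def rot(): return R.from_rotvec(arm.get_state()["orientation"]).as_matrix()
def to(x,y,z,turn=0):
    s=arm.get_state(); M=rot(); M2=(R.from_matrix(M)*R.from_rotvec([0,np.radians(turn),0])).as_matrix()
    d=np.array([x,y,z])-s["position"]; print("tool shift mm (after turn)",(M2.T@d*1000).round(1), "lateral/vertical")
    print("t",round(s["time"],2),"axes x,y,z cols\n",M2.round(3))
E
python3 - <<'E'
from h import *
print(rot().round(4)); M=rot(); print("jaw az",np.degrees(np.arctan2(M[1,2],M[0,2])))
C=cloud("top",np.load("pics/top0.npy"))
for k,x,y,h,fl in(("foot",.505,-.405,.018,64),("wide",.4706,0,.026,64),("narrow",.3793,.229,.016,48)):
    m=(np.hypot(C[...,0]-x,C[...,1]-y)<.05)&(abs(C[...,2]-h)<.005)
    q=C[m][:,:2]; c=q.mean(0)
    res=[]
    for a in range(0,45,1):
        w=[]
        for j in range(8):
            t=np.radians(a+45*j); pr=np.sort((q-c)@[np.cos(t),np.sin(t)])
            w.append(pr[-4:].mean())
        res.append((np.sum(w)*1000))
    res=np.array(res); res=(res+np.roll(res,1)+np.roll(res,-1))/3
    print(k,"best normal az",res.argmin(),res.min().round(1),"worst",res.argmax(),res.max().round(1))
    # color contour fit
p=cv2.imread("pics/top0.png")
for k,u,v in(("foot",397,209),("wide",250,223),("narrow",166,258)):
    cv2.imwrite(f"pics/c_{k}.png",cv2.resize(p[v-17:v+18,u-17:u+18],None,fx=10,fy=10,interpolation=cv2.INTER_CUBIC))
ims=[cv2.imread(f"pics/c_{k}.png") for k in("foot","wide","narrow")]
cv2.imwrite("pics/c_all.png",cv2.resize(np.hstack(ims),(798,266)))
E
```

```text
[[-9.431e-01  0.000e+00  3.324e-01]
 [-3.324e-01 -1.000e-04 -9.431e-01]
 [ 0.000e+00 -1.000e+00  1.000e-04]]
jaw az -70.58401213579369
foot best normal az 27 254.5 worst 4 260.7
wide best normal az 0 249.5 worst 24 256.5
narrow best normal az 32 189.3 worst 14 192.7
```

View pics/c_all.png

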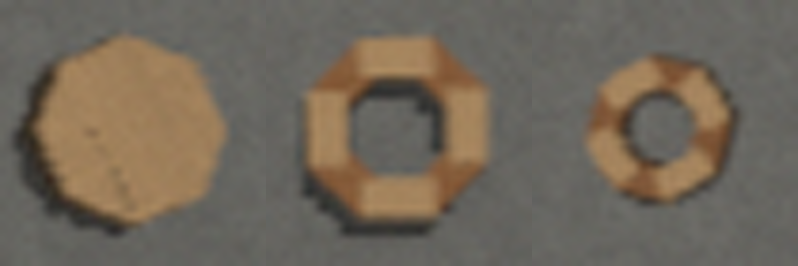

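The octagon flats are at about 27° for the foot, 0° for the wide ring and 30° for the narrow ring, each mod 45°. The crops agree. The foot comes first.

```bash
python3 -c "
from h import *
to(.506,-.405,.1,-7.6)"
```

```text
tool shift mm (after turn) [-352.8  150.3  -53.7] lateral/vertical
t 1.1 axes x,y,z cols
 [[-0.891  0.     0.454]
 [-0.454 -0.    -0.891]
 [ 0.    -1.     0.   ]]
```

```bash
python3 -m inch '[[[0,0,0,0,-7.6,0,-1],[-40,0,-6,0,0,0,-1],[-45,0,-7,0,0,0,-1],[-45,0,-7,0,0,0,-1],[-45,0,-7,0,0,0,-1],[-45,0,-7,0,0,0,-1],[-45,0,-7,0,0,0,-1],[-45,0,-7,0,0,0,-1],[-33,30,-5,0,0,0,-1],[-10,40,-1,0,0,0,-1],[0,40,0,0,0,0,-1],[0,40,0,0,0,0,-1],[0,0,0,0,0,0,-1]]]' 30
python3 - <<'E'
from h import *
to(.506,-.405,.02)
p,d=arm.grab_frame("scene"); cv2.imwrite("pics/s1.png",cv2.resize(p[90:280,60:260],None,fx=4,fy=3.1,interpolation=cv2.INTER_CUBIC))
E
```

```text
time: 2.4
position: [0.5022, -0.4017, 0.0943]
orientation: [-0.48, 1.971, -1.952]
force: [-0.4, 0.5, -0.5]
grip_width: 0.0853
tool shift mm (after turn) [-2.3 74.2  5.5] lateral/vertical
t 2.4 axes x,y,z cols
 [[-0.891 -0.01   0.455]
 [-0.455  0.007 -0.891]
 [ 0.006 -1.    -0.011]]
```

View pics/s1.png

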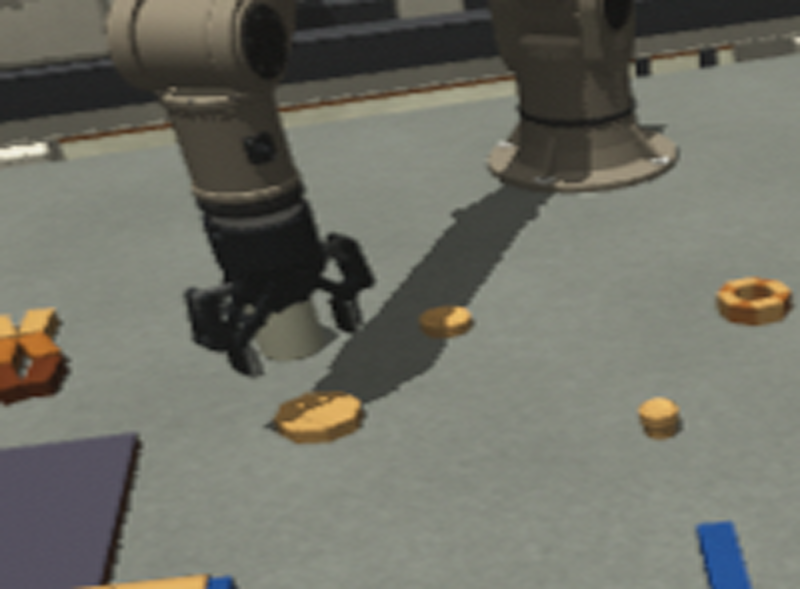

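```bash
python3 -m inch '[[[-1,25,2,0,0,0,-1],[-1,25,2,0,0,0,-1],[0,20,0,0,0,0,-1],[0,0,0,0,0,0,-1],[0,0,0,0,0,0,-1]]]'
python3 - <<'E'
from h import *
to(.506,-.405,.02)
p,d=arm.grab_frame("scene"); cv2.imwrite("pics/s2.png",cv2.resize(p[140:260,80:200],None,fx=5,fy=5,interpolation=cv2.INTER_CUBIC))
E
```

```text
time: 2.95
position: [0.5109, -0.4085, 0.0327]
orientation: [-0.468, 1.955, -1.961]
force: [0.2, -0.7, 1.1]
grip_width: 0.0849
tool shift mm (after turn) [ 2.8 12.7 -5.4] lateral/vertical
t 2.95 axes x,y,z cols
 [[-0.891  0.003  0.454]
 [-0.454 -0.002 -0.891]
 [-0.002 -1.     0.003]]
```

View pics/s2.png

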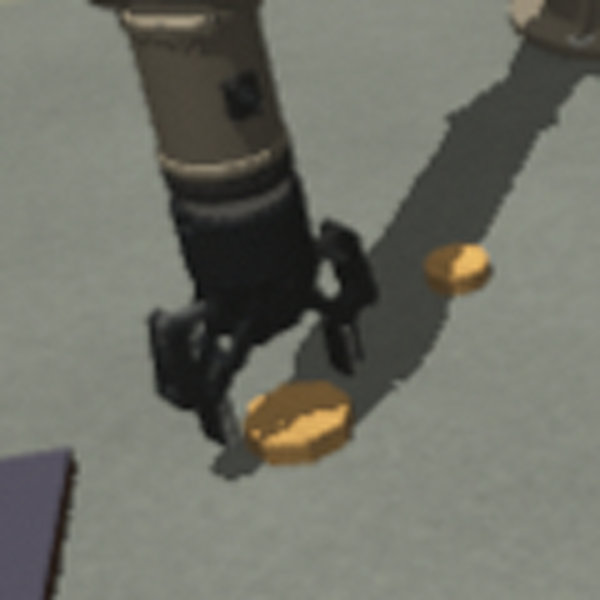

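```bash
python3 -m inch '[[[3,8,-5,0,0,0,-1],[0,6,0,0,0,0,-1],[0,0,0,0,0,0,-1],[0,0,0,0,0,0,-1]]]'
python3 - <<'E'
from h import *
to(.506,-.405,.017)
p,d=arm.grab_frame("scene"); cv2.imwrite("pics/s3.png",cv2.resize(p[180:240,100:180],None,fx=8,fy=8,interpolation=cv2.INTER_CUBIC))
E
```

```text
time: 3.4
position: [0.5046, -0.4041, 0.0162]
orientation: [-0.471, 1.959, -1.959]
force: [-0.3, -0.0, -0.3]
grip_width: 0.0855
tool shift mm (after turn) [-0.9 -0.8  1.4] lateral/vertical
t 3.4 axes x,y,z cols
 [[-0.891 -0.     0.454]
 [-0.454  0.    -0.891]
 [ 0.    -1.    -0.   ]]
```

View pics/s3.png

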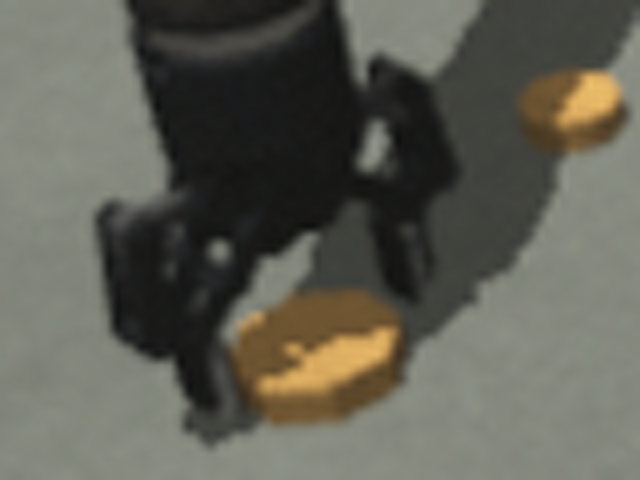

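```bash
python3 -m inch '[[[0,0,0,0,0,0,1],[0,0,0,0,0,0,1],[0,0,0,0,0,0,1],[0,0,0,0,0,0,1],[0,0,0,0,0,0,1]]]' 40; python3 -c "
from h import *
to(.5216,.3904,.15)"
```

```text
time: 3.95
position: [0.5051, -0.4045, 0.017]
orientation: [-0.47, 1.958, -1.959]
force: [0.1, -0.4, 5.6]
grip_width: 0.064
tool shift mm (after turn) [-375.8 -133.5 -700.6] lateral/vertical
t 3.95 axes x,y,z cols
 [[-0.891  0.001  0.454]
 [-0.454 -0.001 -0.891]
 [-0.    -1.     0.001]]
```

```bash
python3 -m inch '[[[0,-20,0,0,0,0,1],[0,-40,0,0,0,0,1],[0,-40,-10,0,0,0,1],[-10,-33,-25,0,0,0,1],[-20,0,-42,0,0,0,1],[-23,0,-43,0,0,0,1],[-23,0,-43,0,0,0,1],[-23,0,-43,0,0,0,1],[-23,0,-43,0,0,0,1],[-23,0,-43,0,0,0,1],[-23,0,-43,0,0,0,1],[-23,0,-43,0,0,0,1],[-23,0,-43,0,0,0,1],[-23,0,-43,0,0,0,1],[-23,0,-43,0,0,0,1],[-23,0,-43,0,0,0,1],[-23,0,-43,0,0,0,1],[0,0,0,0,0,0,1]]]'
python3 - <<'E'
from h import *
to(.5216,.3904,.15)
E
```

```text
time: 5.75
position: [0.5057, 0.2727, 0.1494]
orientation: [-0.479, 1.958, -1.944]
force: [-0.0, 0.8, 0.1]
grip_width: 0.0633
tool shift mm (after turn) [-68.8   0.3 -96.8] lateral/vertical
t 5.75 axes x,y,z cols
 [[-0.886 -0.     0.465]
 [-0.465  0.007 -0.885]
 [-0.003 -1.    -0.006]]
```

```bash
python3 -m inch '[[[-22,0,-36,0,0,0,1],[-22,0,-36,0,0,0,1],[-18,20,-27,0,0,0,1],[-7,20,-7,0,0,0,1],[0,20,0,0,0,0,1],[0,0,0,0,0,0,1],[0,0,0,0,0,0,1]]]'
python3 - <<'E'
from h import *
to(.5216,.3904,.0545)
p,d=arm.grab_frame("scene"); cv2.imwrite("pics/s4.png",cv2.resize(p[90:210,280:440],None,fx=5,fy=5,interpolation=cv2.INTER_CUBIC))
E
```

```text
time: 6.45
position: [0.5211, 0.3881, 0.0888]
orientation: [-0.471, 1.959, -1.96]
force: [0.3, 0.1, -0.2]
grip_width: 0.0634
tool shift mm (after turn) [-1.5 34.3 -1.9] lateral/vertical
t 6.45 axes x,y,z cols
 [[-0.891 -0.001  0.454]
 [-0.454 -0.001 -0.891]
 [ 0.001 -1.     0.001]]
```

View pics/s4.png

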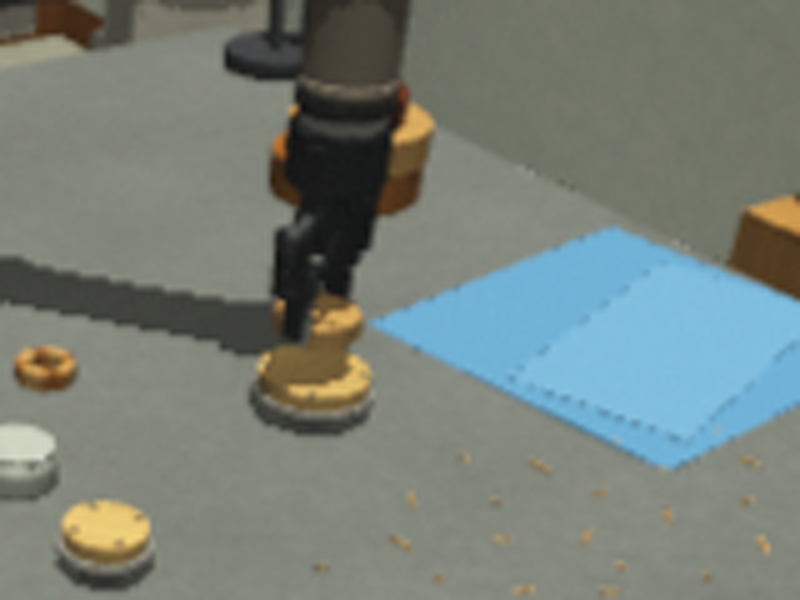

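```bash
python3 -m inch '[[[-1,15,-1,0,0,0,1],[0,12,-1,0,0,0,1],[0,7,0,0,0,0,1],[0,0,0,0,0,0,1],[0,0,0,0,0,0,1]]]'; python3 -c "
from h import *
to(.5216,.3904,.053)"
```

```text
time: 7.0
position: [0.5211, 0.391, 0.055]
orientation: [-0.471, 1.959, -1.959]
force: [-0.2, 0.5, -0.4]
grip_width: 0.0636
tool shift mm (after turn) [-0.1  2.   0.8] lateral/vertical
t 7.0 axes x,y,z cols
 [[-0.891 -0.     0.454]
 [-0.454 -0.    -0.891]
 [ 0.    -1.     0.   ]]
```

```bash
python3 -m inch '[[[0,1.5,0,0,0,0,1],[0,0,0,0,0,0,1],[0,0,0,0,0,0,-1],[0,0,0,0,0,0,-1],[0,0,0,0,0,0,-1],[0,-10,0,0,0,0,-1],[0,-40,0,0,0,0,-1],[0,-40,0,0,-6,0,-1],[0,0,0,0,-6,0,-1],[0,0,0,0,-6,0,-1],[0,0,0,0,0,0,-1]]]'
python3 - <<'E'
from h import *
to(.472,0,.1)
p,d=arm.grab_frame("scene"); cv2.imwrite("pics/s5.png",cv2.resize(p[90:210,280:440],None,fx=5,fy=5,interpolation=cv2.INTER_CUBIC))
E
```

```text
time: 8.1
position: [0.5216, 0.3912, 0.1449]
orientation: [-0.727, 1.76, -1.759]
force: [0.3, -0.2, -0.4]
grip_width: 0.0854
tool shift mm (after turn) [311.7  44.6 241.6] lateral/vertical
t 8.1 axes x,y,z cols
 [[-0.707  0.001  0.707]
 [-0.707  0.001 -0.707]
 [-0.001 -1.     0.   ]]
```

View pics/s5.png

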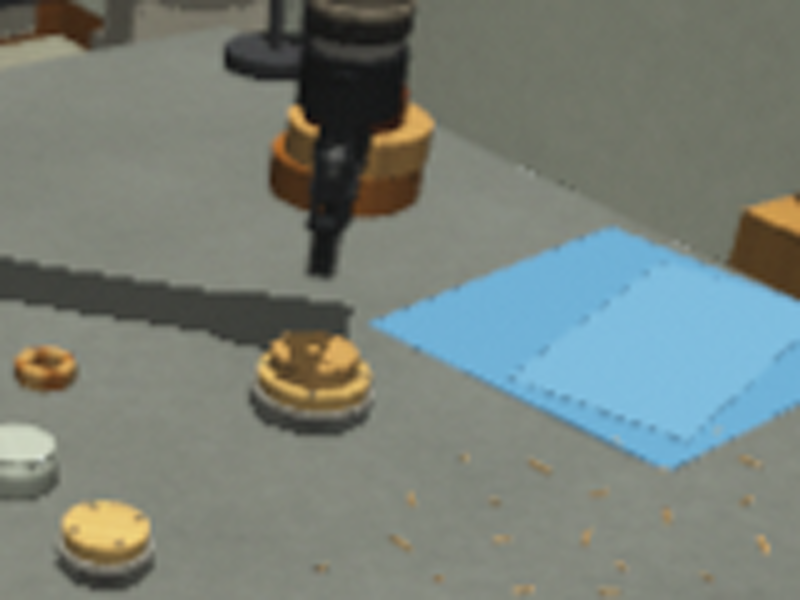

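The foot sits centred on the plate at about (318,352) in the crop. The wide ring is next.

```bash
python3 -m inch '[[[25,0,20,0,0,0,-1],[35,0,27,0,0,0,-1],[35,0,27,0,0,0,-1],[35,0,27,0,0,0,-1],[35,0,27,0,0,0,-1],[35,0,27,0,0,0,-1],[35,0,27,0,0,0,-1],[35,0,27,0,0,0,-1],[31,20,23,0,0,0,-1],[11,25,10,0,0,0,-1],[0,25,0,0,0,0,-1],[0,15,0,0,0,0,-1],[0,0,0,0,0,0,-1],[0,0,0,0,0,0,-1]]]'
python3 - <<'E'
from h import *
to(.472,0,.022)
p,d=arm.grab_frame("scene"); cv2.imwrite("pics/s6.png",cv2.resize(p[120:220,190:320],None,fx=6,fy=6,interpolation=cv2.INTER_CUBIC))
E
```

```text
time: 9.55
position: [0.472, -0.0004, 0.0591]
orientation: [-0.729, 1.76, -1.76]
force: [-0.2, -0.2, 0.0]
grip_width: 0.0851
tool shift mm (after turn) [-0.3 37.1 -0.3] lateral/vertical
t 9.55 axes x,y,z cols
 [[-0.707  0.     0.707]
 [-0.707  0.    -0.707]
 [-0.    -1.    -0.   ]]
```

View pics/s6.png

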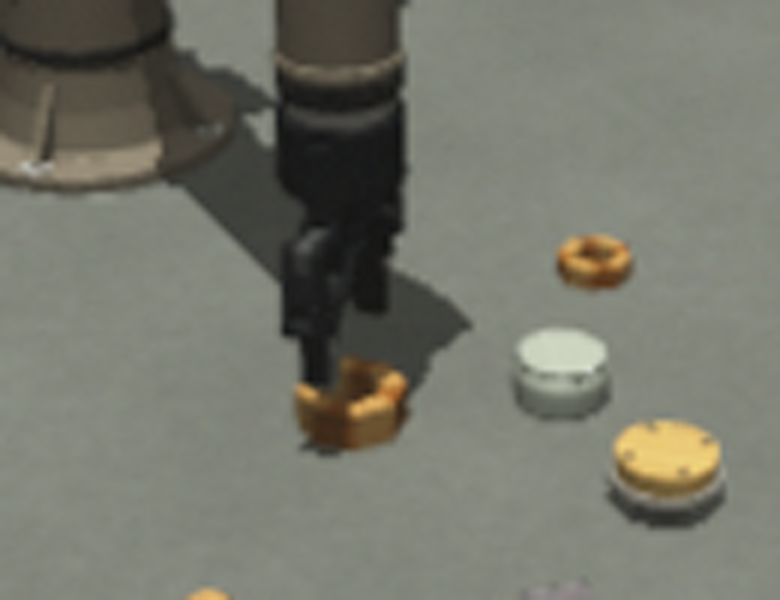

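```bash
python3 -m inch '[[[0,15,0,0,0,0,-1],[0,14,0,0,0,0,-1],[0,8,0,0,0,0,-1],[0,0,0,0,0,0,-1],[0,0,0,0,0,0,1],[0,0,0,0,0,0,1],[0,0,0,0,0,0,1],[0,0,0,0,0,0,1],[0,0,0,0,0,0,1]]]'; python3 -c "
from h import *
to(.5216,.3904,.15)"
```

```text
time: 10.5
position: [0.4728, -0.0005, 0.0228]
orientation: [-0.727, 1.758, -1.76]
force: [-1.8, 0.4, 6.1]
grip_width: 0.0629
tool shift mm (after turn) [-311.2 -127.2 -241.6] lateral/vertical
t 10.5 axes x,y,z cols
 [[-0.707  0.002  0.707]
 [-0.707 -0.    -0.707]
 [-0.001 -1.     0.001]]
```

```bash
python3 -m inch '[[[0,-20,0,0,0,0,1],[0,-40,0,0,0,0,1],[-15,-40,-12,0,0,0,1],[-30,-27,-23,0,0,0,1],[-35,0,-27,0,0,0,1],[-35,0,-27,0,0,0,1],[-35,0,-27,0,0,0,1],[-35,0,-27,0,0,0,1],[-35,0,-27,0,0,0,1],[-35,0,-27,0,0,0,1],[-35,0,-27,0,0,0,1],[-16,0,-14,0,0,0,1],[-5,20,-4,0,0,0,1],[0,20,0,0,0,0,1],[0,10,0,0,0,0,1],[0,0,0,0,0,0,1],[0,0,0,0,0,0,1]]]'
python3 - <<'E'
from h import *
to(.5216,.3904,.0765)
p,d=arm.grab_frame("scene"); cv2.imwrite("pics/s7.png",cv2.resize(p[90:210,280:440],None,fx=5,fy=5,interpolation=cv2.INTER_CUBIC))
E
```

```text
time: 12.2
position: [0.5209, 0.3902, 0.0992]
orientation: [-0.728, 1.76, -1.76]
force: [1.2, 0.3, 0.7]
grip_width: 0.0635
tool shift mm (after turn) [-0.6 22.7  0.3] lateral/vertical
t 12.2 axes x,y,z cols
 [[-0.707  0.     0.707]
 [-0.707  0.    -0.707]
 [-0.    -1.     0.   ]]
```

View pics/s7.png

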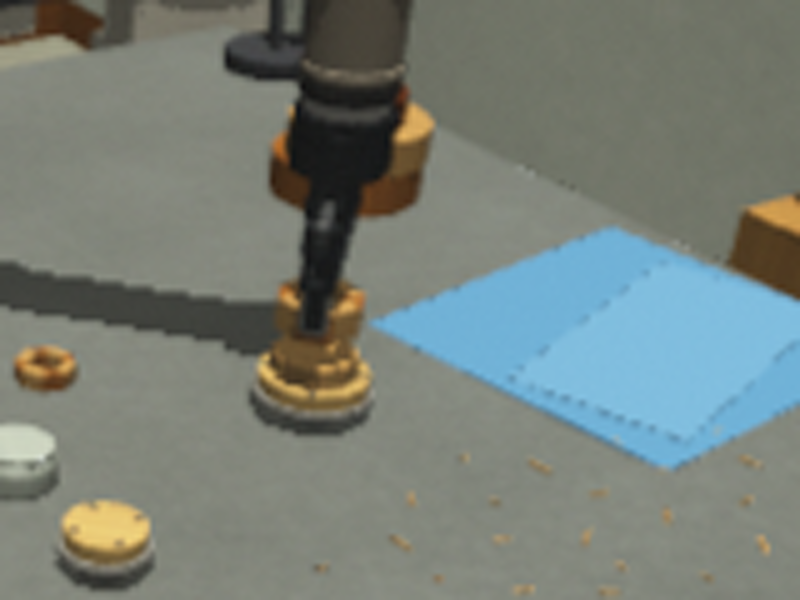

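```bash
python3 -m inch '[[[-0.5,11,0,0,0,0,1],[0,8,0,0,0,0,1],[0,2.5,0,0,0,0,1],[0,1,0,0,0,0,1],[0,0,0,0,0,0,1]]]' ; python3 -m inch '[[[0,0,0,0,0,0,-1],[0,0,0,0,0,0,-1],[0,0,0,0,0,0,-1],[0,-10,0,0,0,0,-1],[0,-40,0,0,0,0,-1],[0,-30,0,0,5,0,-1],[0,0,0,0,5,0,-1],[0,0,0,0,5,0,-1],[0,0,0,0,0,0,-1]]]'
python3 - <<'E'
from h import *
to(.3800,.229,.1)
p,d=arm.grab_frame("scene"); cv2.imwrite("pics/s8.png",cv2.resize(p[90:210,280:440],None,fx=5,fy=5,interpolation=cv2.INTER_CUBIC))
E
```

```text
time: 12.75
position: [0.5205, 0.3901, 0.0769]
orientation: [-0.731, 1.759, -1.762]
force: [-2.6, -2.9, 6.4]
grip_width: 0.0629
time: 13.65
position: [0.5211, 0.391, 0.1573]
orientation: [-0.515, 1.926, -1.926]
force: [1.1, -0.7, -0.2]
grip_width: 0.0857
tool shift mm (after turn) [203.3  57.   69.7] lateral/vertical
t 13.65 axes x,y,z cols
 [[-0.866  0.001  0.5  ]
 [-0.5    0.001 -0.866]
 [-0.001 -1.     0.   ]]
```

View pics/s8.png

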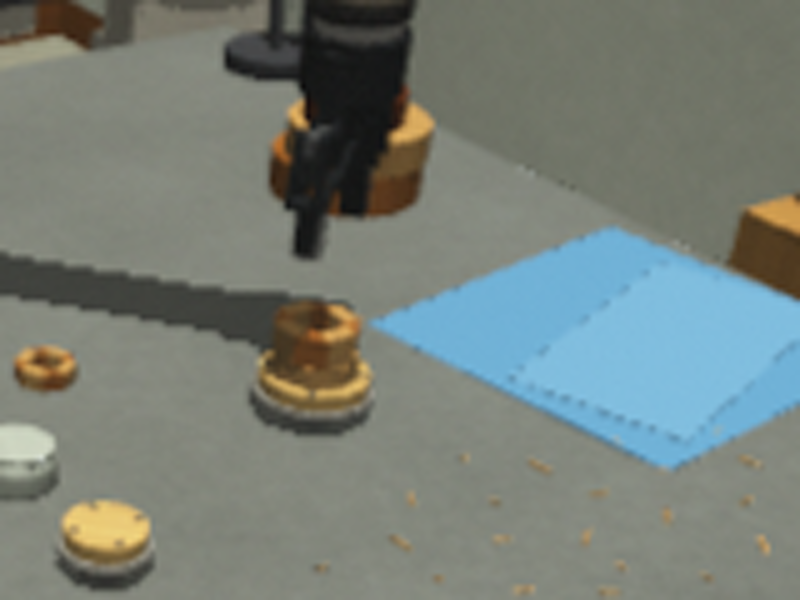

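The wide ring sits squarely on the foot. The narrow ring is next.

```bash
python3 -m inch '[[[30,0,10,0,0,0,-1],[42,0,14,0,0,0,-1],[42,0,14,0,0,0,-1],[42,10,14,0,0,0,-1],[35,25,13,0,0,0,-1],[12,35,5,0,0,0,-1],[0,35,0,0,0,0,-1],[0,0,0,0,0,0,-1],[0,0,0,0,0,0,-1]]]'
python3 - <<'E'
from h import *
to(.38,.229,.018)
p,d=arm.grab_frame("top"); cv2.imwrite("pics/t9.png",cv2.resize(p[200:320,80:240],None,fx=5,fy=5,interpolation=cv2.INTER_CUBIC))
E
```

```text
time: 14.6
position: [0.3802, 0.2292, 0.0516]
orientation: [-0.518, 1.926, -1.926]
force: [1.2, 1.2, 0.4]
grip_width: 0.0852
tool shift mm (after turn) [ 0.3 33.6  0. ] lateral/vertical
t 14.6 axes x,y,z cols
 [[-0.865 -0.001  0.502]
 [-0.502  0.    -0.865]
 [ 0.    -1.    -0.   ]]
```

View pics/t9.png

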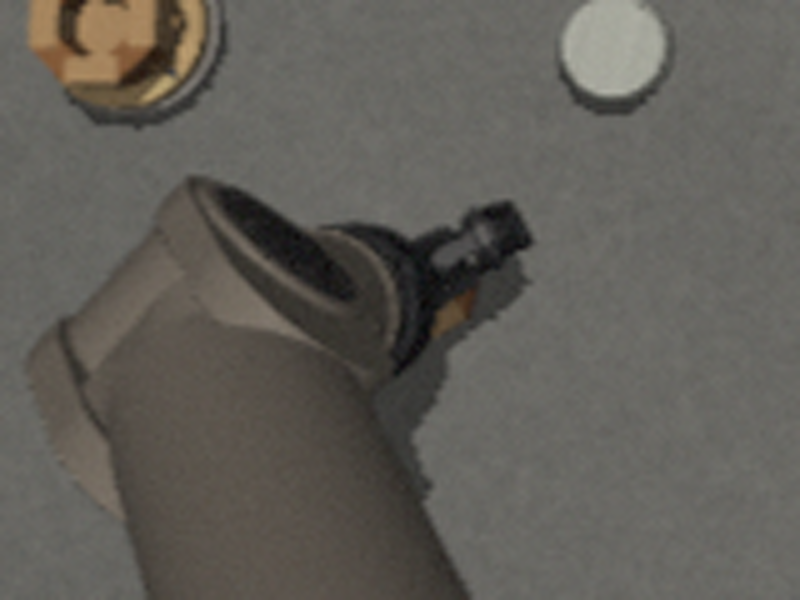

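```bash
python3 -m inch '[[[0,15,0,0,0,0,-1],[0,12,0,0,0,0,-1],[0,6,0,0,0,0,-1],[0,0,0,0,0,0,-1],[0,0,0,0,0,0,1],[0,0,0,0,0,0,1],[0,0,0,0,0,0,1],[0,0,0,0,0,0,1],[0,0,0,0,0,0,1],[0,0,0,0,0,0,1]]]' 30; python3 -c "
from h import *
to(.5216,.3904,.15)"
```

```text
time: 15.65
position: [0.3806, 0.2289, 0.0188]
orientation: [-0.515, 1.926, -1.926]
force: [-1.0, 0.2, 6.3]
grip_width: 0.0474
tool shift mm (after turn) [-203.1 -131.   -69.3] lateral/vertical
t 15.65 axes x,y,z cols
 [[-0.866  0.001  0.5  ]
 [-0.5    0.    -0.866]
 [-0.001 -1.     0.   ]]
```

```bash
python3 -m inch '[[[0,-20,0,0,0,0,1],[0,-40,0,0,0,0,1],[0,-40,0,0,0,0,1],[-20,-30,-6,0,0,0,1],[-42,0,-14,0,0,0,1],[-42,0,-15,0,0,0,1],[-42,0,-15,0,0,0,1],[-42,0,-14,0,0,0,1],[-15,10,-5,0,0,0,1],[0,15,0,0,0,0,1],[0,0,0,0,0,0,1],[0,0,0,0,0,0,1]]]'
python3 - <<'E'
from h import *
to(.5216,.3904,.0985)
p,d=arm.grab_frame("scene"); cv2.imwrite("pics/s10.png",cv2.resize(p[90:210,280:440],None,fx=5,fy=5,interpolation=cv2.INTER_CUBIC))
E
```

```text
time: 16.85
position: [0.5203, 0.3882, 0.1223]
orientation: [-0.519, 1.926, -1.93]
force: [-0.1, -1.0, -0.3]
grip_width: 0.0469
tool shift mm (after turn) [-2.3 23.8 -1.2] lateral/vertical
t 16.85 axes x,y,z cols
 [[-0.866 -0.002  0.5  ]
 [-0.5   -0.003 -0.866]
 [ 0.003 -1.     0.001]]
```

View pics/s10.png

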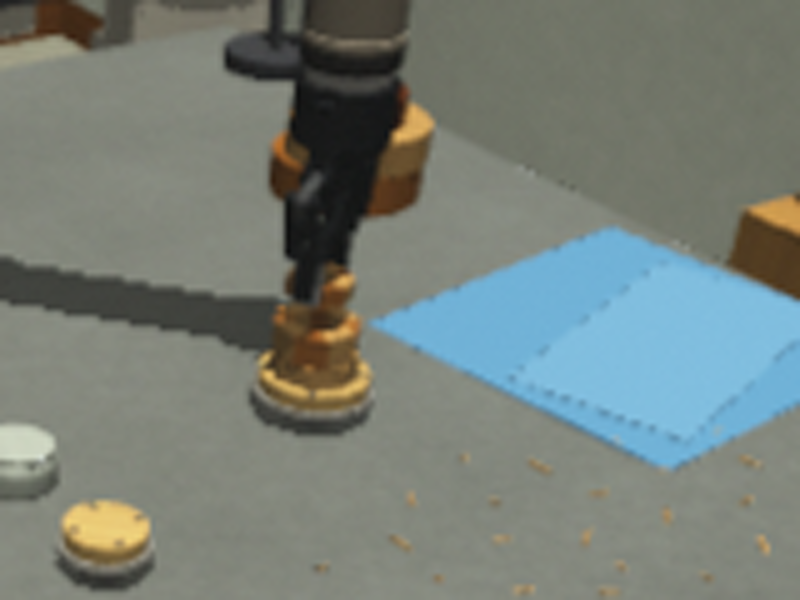

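```bash
python3 -m inch '[[[-1,12,0,0,0,0,1],[0,8,0,0,0,0,1],[0,2.5,0,0,0,0,1],[0,1,0,0,0,0,1],[0,0,0,0,0,0,1]]]' ; python3 -m inch '[[[0,0,0,0,0,0,-1],[0,0,0,0,0,0,-1],[0,0,0,0,0,0,-1],[0,-10,0,0,0,0,-1],[0,-40,0,0,0,0,-1],[0,-10,0,0,0,0,-1],[0,0,0,0,0,0,-1]]]'
python3 - <<'E'
from h import *
to(.3755,-.266,.15)
p,d=arm.grab_frame("scene"); cv2.imwrite("pics/s11.png",cv2.resize(p[90:210,280:440],None,fx=5,fy=5,interpolation=cv2.INTER_CUBIC))
E
```

```text
time: 17.4
position: [0.5222, 0.3904, 0.0997]
orientation: [-0.517, 1.927, -1.927]
force: [0.4, 0.1, -0.3]
grip_width: 0.0473
time: 18.1
position: [0.5236, 0.3918, 0.1629]
orientation: [-0.511, 1.927, -1.923]
force: [0.4, 0.1, -0.4]
grip_width: 0.0853
tool shift mm (after turn) [457.3   9.9 495.5] lateral/vertical
t 18.1 axes x,y,z cols
 [[-0.866  0.005  0.5  ]
 [-0.5    0.003 -0.866]
 [-0.006 -1.    -0.001]]
```

View pics/s11.png

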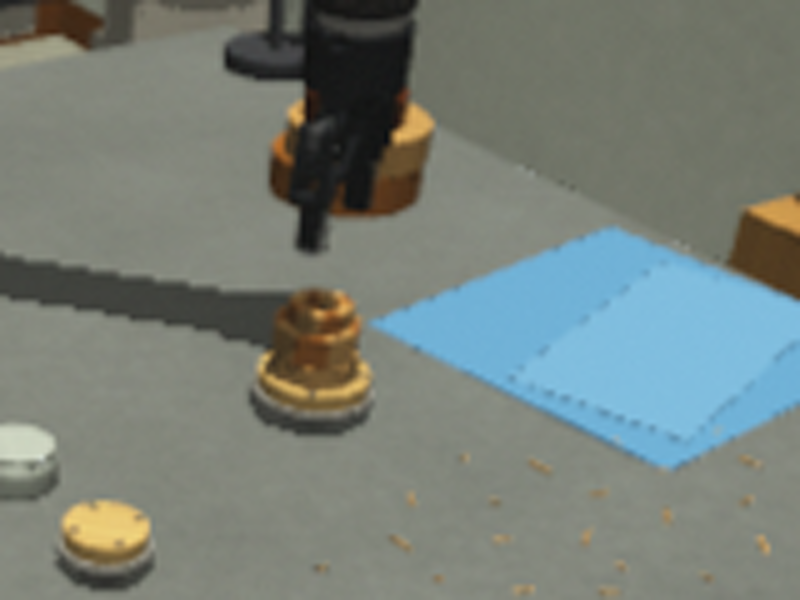

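The body stack is complete, with the narrow ring centred on top. Now the disc.

```bash
python3 -m inch '[[[24,0,26,0,0,0,-1],[32,0,35,0,0,0,-1],[32,0,35,0,0,0,-1],[32,0,35,0,0,0,-1],[32,0,35,0,0,0,-1],[32,0,35,0,0,0,-1],[32,0,35,0,0,0,-1],[32,0,35,0,0,0,-1],[32,0,35,0,0,0,-1],[32,0,35,0,0,0,-1],[32,0,35,0,0,0,-1],[32,0,35,0,0,0,-1],[32,0,35,0,0,0,-1],[32,0,34,0,0,0,-1],[16,15,16,0,0,0,-1],[0,35,0,0,0,0,-1],[0,35,0,0,0,0,-1],[0,15,0,0,0,0,-1],[0,0,0,0,0,0,-1],[0,0,0,0,0,0,-1]]]'
python3 - <<'E'
from h import *
to(.3755,-.266,.018)
p,d=arm.grab_frame("scene"); cv2.imwrite("pics/s12.png",cv2.resize(p[120:240,90:250],None,fx=5,fy=5,interpolation=cv2.INTER_CUBIC))
E
```

```text
time: 20.15
position: [0.3751, -0.2669, 0.0594]
orientation: [-0.518, 1.928, -1.926]
force: [0.3, -0.7, 0.6]
grip_width: 0.0853
tool shift mm (after turn) [-0.9 41.4 -0.5] lateral/vertical
t 20.15 axes x,y,z cols
 [[-0.866 -0.001  0.5  ]
 [-0.5    0.001 -0.866]
 [ 0.001 -1.    -0.001]]
```

View pics/s12.png

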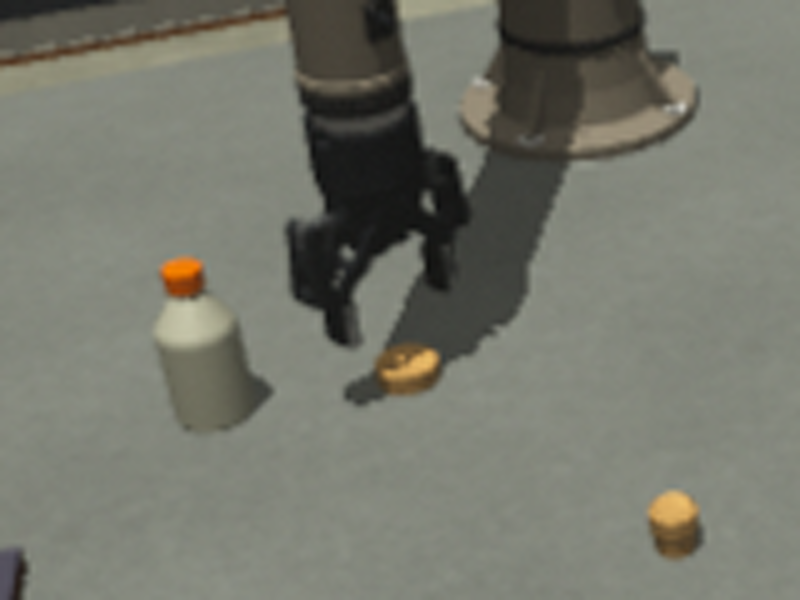

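```bash
python3 -m inch '[[[0,18,0,0,0,0,-1],[0,16,0,0,0,0,-1],[0,7,0,0,0,0,-1],[0,0,0,0,0,0,-1],[0,0,0,0,0,0,1],[0,0,0,0,0,0,1],[0,0,0,0,0,0,1],[0,0,0,0,0,0,1],[0,0,0,0,0,0,1],[0,0,0,0,0,0,1]]]' 30; python3 -c "
from h import *
to(.6319,.1257,.15)"
```

```text
time: 21.2
position: [0.3761, -0.2676, 0.0198]
orientation: [-0.516, 1.925, -1.928]
force: [-0.7, 1.5, 6.1]
grip_width: 0.0436
tool shift mm (after turn) [-418.3 -130.3 -212.4] lateral/vertical
t 21.2 axes x,y,z cols
 [[-0.866  0.001  0.5  ]
 [-0.5   -0.001 -0.866]
 [-0.001 -1.     0.001]]
```

```bash
python3 -m inch '[[[0,-20,0,0,0,0,1],[0,-40,0,0,0,0,1],[-15,-40,-8,0,0,0,1],[-30,-30,-15,0,0,0,1],[-40,0,-20,0,0,0,1],[-40,0,-20,0,0,0,1],[-40,0,-20,0,0,0,1],[-40,0,-20,0,0,0,1],[-40,0,-20,0,0,0,1],[-40,0,-20,0,0,0,1],[-40,0,-21,0,0,0,1],[-40,0,-21,0,0,0,1],[-40,0,-21,0,0,0,1],[-13,20,-6,0,0,0,1],[0,35,0,0,0,0,1],[0,15,0,0,0,0,1],[0,0,0,0,0,0,1],[0,0,0,0,0,0,1]]]'
python3 - <<'E'
from h import *
to(.6319,.1257,.055)
p,d=arm.grab_frame("scene"); cv2.imwrite("pics/s13.png",cv2.resize(p[120:260,220:380],None,fx=5,fy=4.2,interpolation=cv2.INTER_CUBIC))
E
```

```text
time: 23.0
position: [0.6318, 0.1247, 0.0795]
orientation: [-0.515, 1.927, -1.928]
force: [-0.3, 0.7, 0.4]
grip_width: 0.0441
tool shift mm (after turn) [-0.6 24.5 -0.8] lateral/vertical
t 23.0 axes x,y,z cols
 [[-0.866  0.001  0.499]
 [-0.499 -0.    -0.866]
 [-0.    -1.     0.001]]
```

View pics/s13.png

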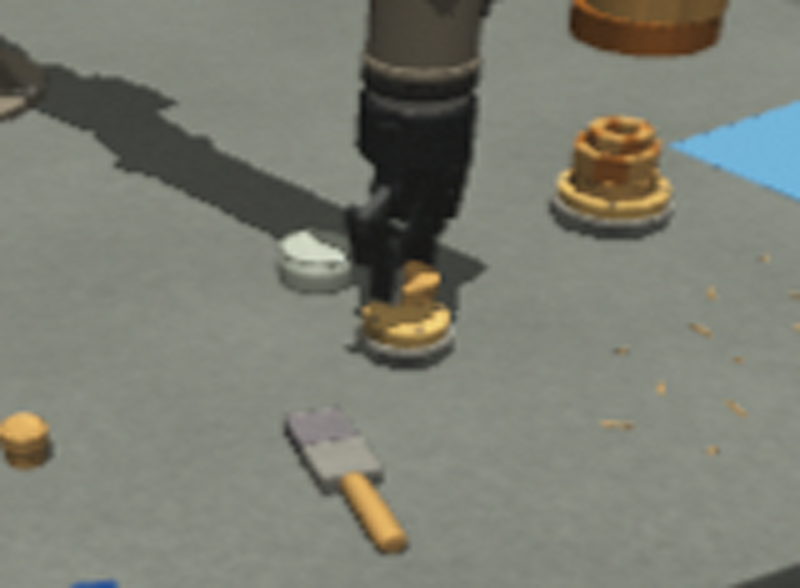

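The held disc might be tilted, so I'll zoom in.

Run:
```python
from h import *
p,d=arm.grab_frame("scene"); cv2.imwrite("pics/s14.png",cv2.resize(p[160:210,275:325],None,fx=12,fy=12,interpolation=cv2.INTER_LANCZOS4))
C=cloud("scene",d)
m=(np.hypot(C[...,0]-.632,C[...,1]-.126)<.035)&(C[...,2]>.045)&(C[...,2]<.09)
r,c=np.nonzero(m)
b=p[...,2].astype(int)-p[...,0]
for i in range(r.min(),r.max()+1):
    print(i,[(j,*(C[i,j]*1000).astype(int)) for j in range(c.min(),c.max()+1) if m[i,j] and b[i,j]>40][:12:3])
```

```text
179 []
180 []
181 []
182 [(302, np.int64(622), np.int64(137), np.int64(78))]
183 [(302, np.int64(629), np.int64(132), np.int64(79)), (305, np.int64(631), np.int64(143), np.int64(77))]
184 [(301, np.int64(630), np.int64(128), np.int64(77)), (304, np.int64(635), np.int64(136), np.int64(77))]
185 [(301, np.int64(636), np.int64(124), np.int64(78)), (304, np.int64(643), np.int64(131), np.int64(80)), (307, np.int64(648), np.int64(140), np.int64(80))]
186 [(301, np.int64(643), np.int64(119), np.int64(79)), (304, np.int64(646), np.int64(129), np.int64(78)), (307, np.int64(652), np.int64(137), np.int64(79))]
187 [(301, np.int64(647), np.int64(117), np.int64(78)), (304, np.int64(655), np.int64(123), np.int64(81)), (307, np.int64(651), np.int64(138), np.int64(74))]
188 [(301, np.int64(654), np.int64(112), np.int64(79)), (304, np.int64(657), np.int64(122), np.int64(78))]
189 [(301, np.int64(649), np.int64(116), np.int64(71)), (304, np.int64(658), np.int64(122), np.int64(75))]
190 [(301, np.int64(652), np.int64(114), np.int64(69)), (304, np.int64(655), np.int64(124), np.int64(68))]
191 [(301, np.int64(651), np.int64(115), np.int64(64)), (304, np.int64(652), np.int64(126), np.int64(62))]
```

View pics/s14.png

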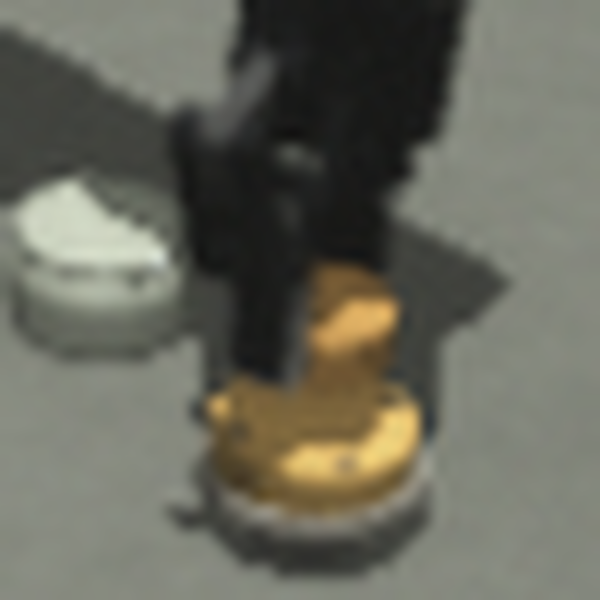

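The disc is level: its top surface reads 77–80 mm throughout.

```bash
python3 -m inch '[[[0,12,-0.5,0,0,0,1],[0,8,0,0,0,0,1],[0,3,0,0,0,0,1],[0,1,0,0,0,0,1],[0,0,0,0,0,0,1]]]' ; python3 -m inch '[[[0,0,0,0,0,0,-1],[0,0,0,0,0,0,-1],[0,0,0,0,0,0,-1],[0,-10,0,0,0,0,-1],[0,-40,0,0,0,0,-1],[0,-30,0,0,0,0,-1],[0,0,0,0,0,0,-1],[0,0,0,0,0,0,-1]]]'
python3 - <<'E'
from h import *
to(.645,-.1650,.15)
p,d=arm.grab_frame("scene"); cv2.imwrite("pics/s15.png",cv2.resize(p[120:260,220:380],None,fx=5,fy=4.2,interpolation=cv2.INTER_CUBIC))
E
```

```text
time: 23.6
position: [0.6304, 0.1256, 0.0558]
orientation: [-0.519, 1.927, -1.928]
force: [-5.2, -1.5, 9.9]
grip_width: 0.044
time: 24.4
position: [0.6318, 0.126, 0.1361]
orientation: [-0.514, 1.926, -1.926]
force: [-0.3, 0.3, -0.9]
grip_width: 0.0858
tool shift mm (after turn) [134.1 -13.9 258.6] lateral/vertical
t 24.4 axes x,y,z cols
 [[-0.866  0.002  0.5  ]
 [-0.5    0.    -0.866]
 [-0.002 -1.     0.001]]
```

View pics/s15.png

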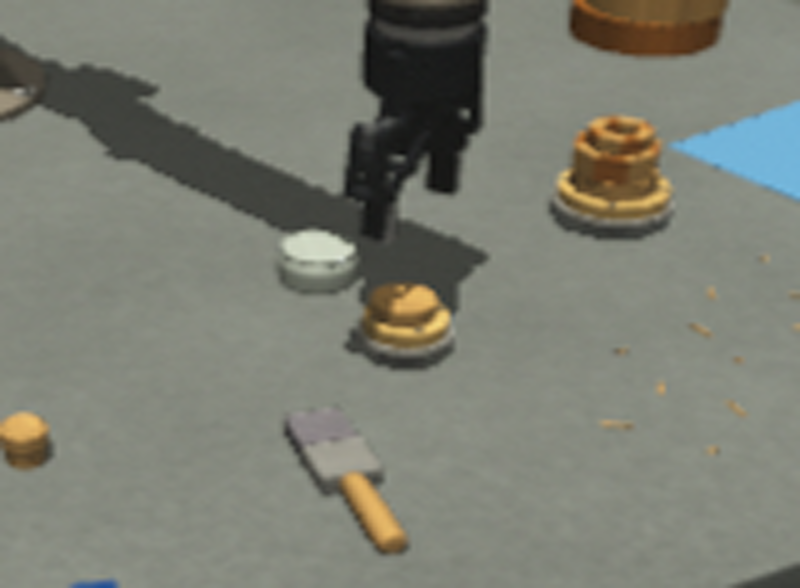

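The disc sits centred on the small plate. Last comes the knob.

```bash
python3 -m inch '[[[15,0,29,0,0,0,-1],[19,0,37,0,0,0,-1],[19,0,37,0,0,0,-1],[19,0,37,0,0,0,-1],[19,0,37,0,0,0,-1],[19,0,37,0,0,0,-1],[16,10,31,0,0,0,-1],[7,25,14,0,0,0,-1],[0,30,0,0,0,0,-1],[0,0,0,0,0,0,-1],[0,0,0,0,0,0,-1]]]'
python3 - <<'E'
from h import *
to(.6455,-.165,.025)
p,d=arm.grab_frame("scene"); cv2.imwrite("pics/s16.png",cv2.resize(p[150:250,180:300],None,fx=6,fy=6,interpolation=cv2.INTER_CUBIC))
E
```

```text
time: 25.55
position: [0.6446, -0.1639, 0.0686]
orientation: [-0.52, 1.929, -1.925]
force: [0.1, 0.1, 0.6]
grip_width: 0.086
tool shift mm (after turn) [-0.3 43.6  1.5] lateral/vertical
t 25.55 axes x,y,z cols
 [[-0.865 -0.003  0.501]
 [-0.501  0.001 -0.865]
 [ 0.002 -1.    -0.002]]
```

View pics/s16.png

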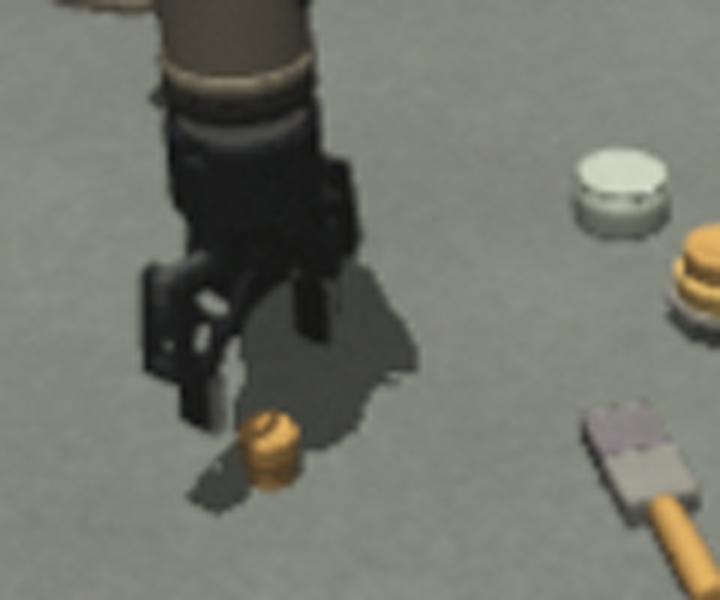

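```bash
python3 -m inch '[[[0,18,1,0,0,0,-1],[0,16,0,0,0,0,-1],[0,9,0,0,0,0,-1],[0,0,0,0,0,0,-0.6],[0,0,0,0,0,0,-0.2],[0,0,0,0,0,0,0],[0,0,0,0,0,0,0.15],[0,0,0,0,0,0,0.3],[0,0,0,0,0,0,1],[0,0,0,0,0,0,1],[0,0,0,0,0,0,1],[0,0,0,0,0,0,1]]]' 20
python3 - <<'E'
from h import *
to(.6319,.1257,.13)
p,d=arm.grab_frame("scene"); cv2.imwrite("pics/s17.png",cv2.resize(p[190:240,200:260],None,fx=12,fy=12,interpolation=cv2.INTER_CUBIC))
E
```

```text
time: 26.8
position: [0.6467, -0.1659, 0.0276]
orientation: [-0.515, 1.926, -1.927]
force: [-1.0, 0.4, 5.9]
grip_width: 0.0312
tool shift mm (after turn) [-133.2 -102.6 -259.8] lateral/vertical
t 26.8 axes x,y,z cols
 [[-0.866  0.001  0.5  ]
 [-0.5   -0.    -0.866]
 [-0.001 -1.     0.001]]
```

View pics/s17.png

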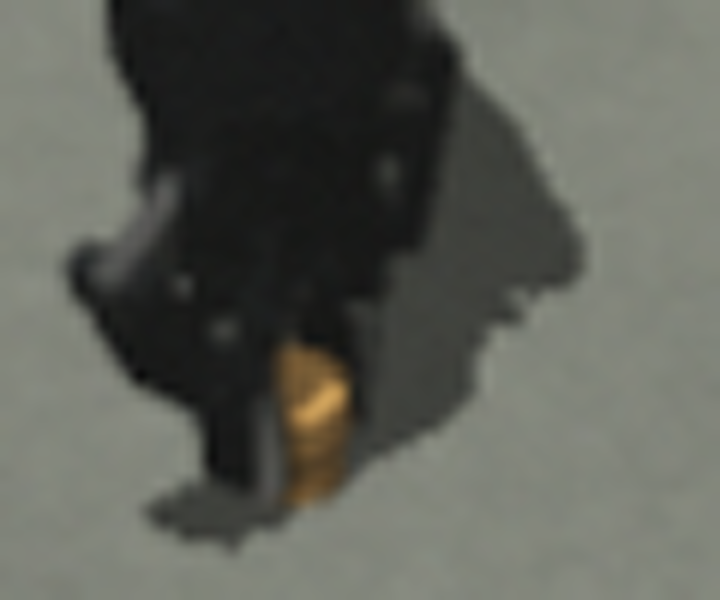

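```bash
python3 -m inch '[[[0,-20,0,0,0,0,1],[0,-40,0,0,0,0,1],[0,-40,-10,0,0,0,1],[-15,-10,-25,0,0,0,1],[-20,0,-37,0,0,0,1],[-20,0,-38,0,0,0,1],[-20,0,-38,0,0,0,1],[-20,0,-38,0,0,0,1],[-19,0,-38,0,0,0,1],[-14,0,-26,0,0,0,1],[-5,10,-9,0,0,0,1],[0,15,0,0,0,0,1],[0,0,0,0,0,0,1],[0,0,0,0,0,0,1]]]'
python3 - <<'E'
from h import *
to(.6319,.1257,.0785)
p,d=arm.grab_frame("scene"); cv2.imwrite("pics/s18.png",cv2.resize(p[155:215,270:330],None,fx=10,fy=10,interpolation=cv2.INTER_CUBIC))
E
```

```text
time: 28.25
position: [0.6313, 0.1215, 0.1102]
orientation: [-0.517, 1.928, -1.932]
force: [0.2, 0.6, 0.1]
grip_width: 0.0308
tool shift mm (after turn) [-2.8 31.7 -3.4] lateral/vertical
t 28.25 axes x,y,z cols
 [[-0.868 -0.003  0.497]
 [-0.497 -0.003 -0.868]
 [ 0.003 -1.     0.001]]
```

View pics/s18.png

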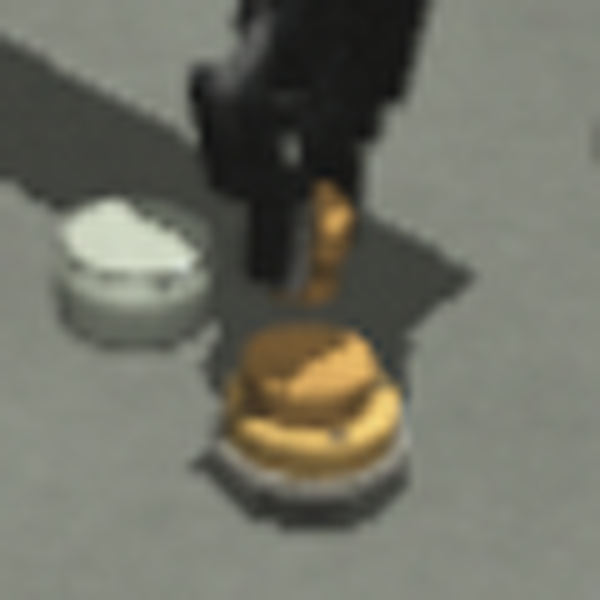

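```bash
python3 -m inch '[[[-1,10,-1,0,0,0,1],[-1,10,-1,0,0,0,1],[0,7,0,0,0,0,1],[0,0,0,0,0,0,1],[0,0,0,0,0,0,1],[0,0,0,0,0,0,1]]]'
python3 - <<'E'
from h import *
to(.6319,.1257,.0785)
p,d=arm.grab_frame("scene"); cv2.imwrite("pics/s19.png",cv2.resize(p[155:215,270:330],None,fx=10,fy=10,interpolation=cv2.INTER_CUBIC))
E
```

```text
time: 28.9
position: [0.6327, 0.1279, 0.0851]
orientation: [-0.516, 1.926, -1.927]
force: [-0.5, 0.7, 0.2]
grip_width: 0.0308
tool shift mm (after turn) [1.8 6.6 1.5] lateral/vertical
t 28.9 axes x,y,z cols
 [[-0.866  0.001  0.5  ]
 [-0.5    0.    -0.866]
 [-0.001 -1.     0.   ]]
```

View pics/s19.png

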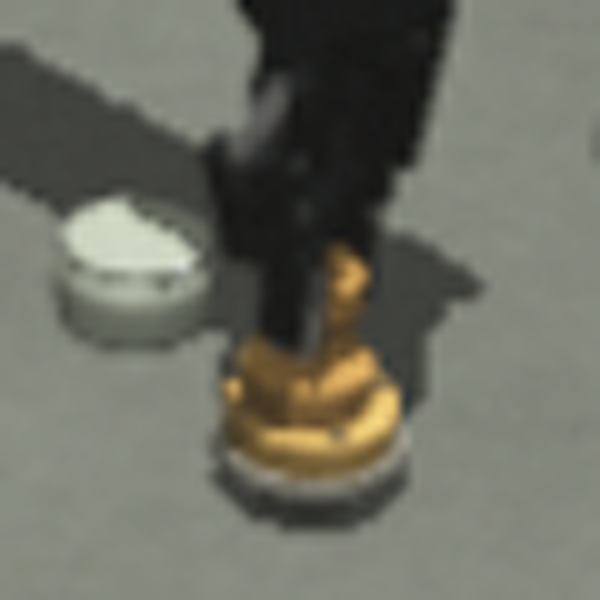

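```bash
python3 -m inch '[[[1.5,3,1,0,0,0,1],[0,2,0,0,0,0,1],[0,1,0,0,0,0,1],[0,0,0,0,0,0,1],[0,0,0,0,0,0,1]]]'; python3 -c "
from h import *
to(.6319,.1257,.0785)"
```

```text
time: 29.45
position: [0.6317, 0.1258, 0.0795]
orientation: [-0.516, 1.926, -1.928]
force: [-0.7, -0.7, 5.1]
grip_width: 0.0312
tool shift mm (after turn) [-0.2  1.   0.2] lateral/vertical
t 29.45 axes x,y,z cols
 [[-0.866  0.     0.5  ]
 [-0.5   -0.001 -0.866]
 [ 0.    -1.     0.001]]
```

Contact at about 5 N. I'll release now.

```bash
python3 -m inch '[[[0,0,0,0,0,0,0.15],[0,0,0,0,0,0,0],[0,0,0,0,0,0,-0.4],[0,0,0,0,0,0,-0.8],[0,-10,0,0,0,0,-0.8],[0,-30,0,0,0,0,-0.8],[0,-45,0,0,0,0,-0.8],[45,-30,0,0,0,0,-0.8],[45,0,0,0,0,0,-0.8],[45,0,0,0,0,0,-0.8],[45,0,0,0,0,0,-0.8],[0,0,0,0,0,0,-0.8],[0,0,0,0,0,0,-0.8],[0,0,0,0,0,0,-0.8]]]'
python3 - <<'E'
from h import *
out=[]
for n in("top","scene"):
    p,d=arm.grab_frame(n);C=cloud(n,d); np.save(f"pics/{n}F.npy",d)
    out.append(p)
    for k,x,y,z in(("foot",.5216,.3904,.054),("wide",.5216,.3904,.08),("narrow",.5216,.3904,.096),("disc",.6319,.1257,.052),("knob",.6319,.1257,.088),("bigpl",.5216,.3904,.036),("tin",.508,.127,.035)):
        m=(np.hypot(C[...,0]-x,C[...,1]-y)<.05)&(abs(C[...,2]-z)<.005)
        q=C[m]
        if len(q)<5: print(n,k,len(q)); continue
        c,r=cv2.minEnclosingCircle(q[:,:2].astype(np.float32)); print(n,k,np.round(c,4),round(r,4),"z",round(float(np.median(q[:,2])),4),len(q))
a=cv2.resize(out[0][130:250,80:280],(800,480),interpolation=cv2.INTER_CUBIC); cv2.imwrite("pics/f1.png",a)
a=cv2.resize(out[1][140:260,240:400],(800,600),interpolation=cv2.INTER_CUBIC); cv2.imwrite("pics/f2.png",a)
E
```

```text
time: 30.85
position: [0.4802, 0.0387, 0.1925]
orientation: [-0.514, 1.925, -1.925]
force: [0.4, 0.8, 0.3]
grip_width: 0.0773
top foot [0.5191 0.3817] 0.0325 z 0.0549 79
top wide [0.52   0.3889] 0.0342 z 0.0802 208
top narrow [0.522  0.3888] 0.0259 z 0.0962 229
top disc [0.6305 0.1241] 0.0228 z 0.0518 98
top knob [0.6303 0.1234] 0.0159 z 0.0875 104
top bigpl [0.5217 0.3914] 0.0444 z 0.036 249
top tin 0
scene foot [0.5253 0.3889] 0.0338 z 0.0543 37
scene wide [0.5246 0.3886] 0.035 z 0.0814 66
scene narrow [0.525  0.3902] 0.0298 z 0.0974 72
scene disc [0.6363 0.1254] 0.0242 z 0.0534 67
scene knob [0.6359 0.1247] 0.0148 z 0.0888 40
scene bigpl [0.5289 0.3894] 0.0428 z 0.0375 96
scene tin [0.5156 0.1287] 0.032 z 0.0368 103
```

View pics/f1.png

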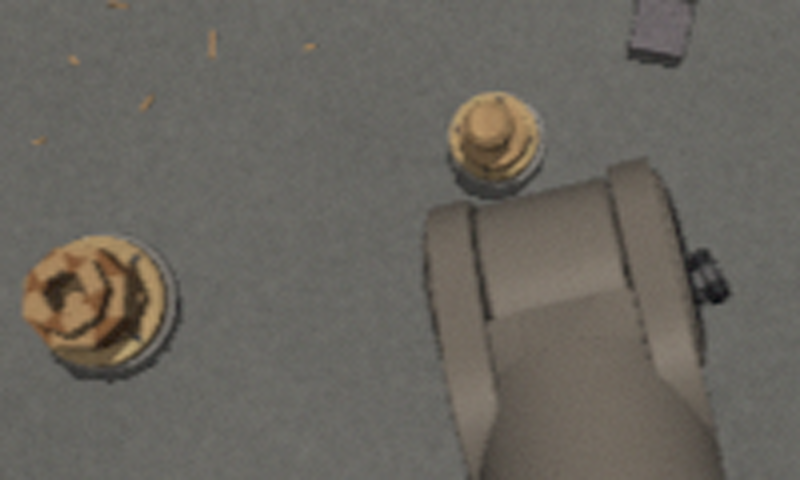

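View pics/f2.png

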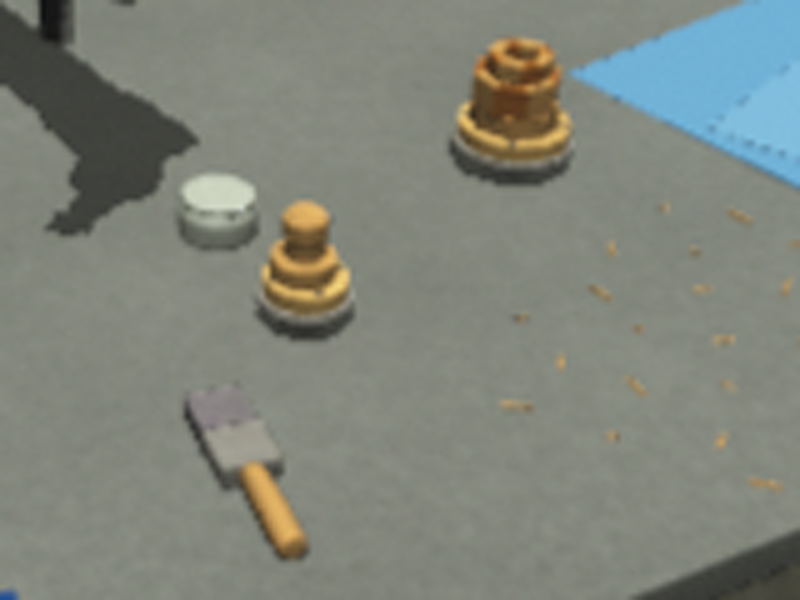

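The scene view shows both stacks upright and concentric: the knob on the disc at (305,225) and the body at (515,95). The tin and brush have not been disturbed. The top view agrees, allowing for parallax. Handing in.

```bash
python3 -c "
from plant import arm
print(arm.sign_off())"
```

```text
the job is handed in; nothing more can be done
None
```

I built both stacks and handed the job in at about 31 s of the 136 s allowed. The foot, wide ring and narrow ring are on the large faceplate, and the disc with the upright knob is on the small one.

- **Heights:** each piece's top surface measured within about 1.5 mm of where it should be, in both cameras.
- **Centring:** the tops of the wide ring, narrow ring, disc and knob were within about 3 mm of their faceplate's centre in the top camera. The foot's top is mostly hidden under the wide ring. Its visible part gave a reading about 9 mm off in the top camera, which I don't trust. It was released within 1 mm of the centre, and the scene camera shows it about 4 mm off.
- **Camera disagreement:** the scene camera reads 4–6 mm farther out in x than the top camera, because it also sees the near sides of the pieces.
- **Knob and bystanders:** the knob stood upright in the scene view. The tin and brush looked undisturbed in the last scene view, although the arm hid the tin from the top camera. The bottle was not in the final crops. It was standing when I last saw it, before the disc pick, and the gripper's planned clearance there was about 6 cm.

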